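# Pull the plug-in card, then hold the control unit's lid open

## Robot

A 6-joint arm with a two-finger parallel gripper is mounted at the origin on a cart in front of the work surface, level with it; the furniture and walls round the work are solid. World frame = base frame: x ahead of the robot, y to its left, z up, the work surface at z = 0. Lengths are in m, angles in rad, forces in N, time in s.
With the tool pointing down it reaches from about 0.225 to 0.725 m from the base axis. Payload 3.1 kg.
Tool frame: the origin (TCP) lies midway between the tips of the shut fingers; the grasp point (between the pads) lies 19 mm behind it; z points along the fingers, y is the line along which they close (so a half turn about z gives the same grasp; the last joint's range is limited). The gripper opens to 85 mm and grips with 20 to 120 N. Pads are 22 mm wide; open, the fingers measure 114 mm over their backs; the gripper's body (76 mm by 85 mm) begins 54 mm behind the grasp point. The pads swing forward as they close: fully open they stand 13 mm farther back than shut.
Start: joints at [-0.128, 0.048, 0.099, 1.622, 0, 1.443], TCP at [0.525, -0, 0.231] pointing down, gripper open.
Joint ranges: [-2.91, 2.91], [-0.99, 1.94], [-1.21, 1.42], [-2.12, 2.29], [-1.49, 1.47], [-3.14, 3.14]. Speed limits (rad/s): [2.79, 2.79, 3.14, 3.14, 3.14, 3.14].

## Interface

Orientations are given as a unit quaternion [w, x, y, z].
In Python, from rig import bot gives the robot as it stands.
- The arm moves only by the shell command python3 drive.py 'ROWS' [OPENING] [FORCE]. ROWS is a JSON object whose key "motion" holds a list of rows, 1 to 5 of them, each of 4 numbers: dx, dy, dz in m, then a turn about the tool's z in rad; each row is the pose to reach, as a shift and turn from the pose commanded when the command began, along the tool's axes at that moment; what a row does not reach only later rows make up. A row lasts 1/8 s, in which the tool goes at most 0.0625 m and 0.188 rad, less where a joint would pass 70% of its speed; a pose out of reach is approached as far as the arm can. OPENING is the finger opening in m, set as the command begins (- or left out keeps the last). The fingers move at their own pace and stop on an object; FORCE is the grip in N (left out, the last holds). Time passes only in rows, so rows that do not move let the fingers close. It prints the time, the measured TCP pose, the force, the opening and the grip force at its end. Input that does not fit is refused with a message, and nothing moves.
- bot.get_state(): the state, without advancing time (a new reading comes with each control period).
- bot.snapshot(name): name is "scene" or "side" or "wrist"; returns a dict with "frame" (400x640x3 uint8, red, green, blue), "K" (3x3 intrinsics, pixels), "distortion" ([k1, k2, p1, p2, k3] as OpenCV has them; the pictures are not rectified), "R" (3x3) and "t" (3): a world point X has camera coordinates R X + t; the wrist camera has in their place "T_tool_cam" (4x4, takes a point from camera to tool coordinates, whose origin is the TCP and whose axes are the flange's). Camera axes: x right, y down, z forward; pixel columns grow to the right and rows downward; lengths in m; the calibration is good to about 2 mm. A picture is of the moment at which its call begins: read the wrist's pose just before it. There is no depth.
- bot.close_job(): hands the job in; it is judged then, once.
The state is a dict: "t": time; "q": joint angles; "qd": joint speeds; "joint_efforts": joint torques, N m; "tcp_pos": TCP position; "tcp_rot": TCP orientation; "force": force on the tool from outside, world axes, zero at the start; "ft_torque": the same for the moment, N m; "width": finger opening in m; "finger_force": force on a finger pad.
Only numpy, scipy, OpenCV 4.12 (cv2) and the standard library are available. Lean on these libraries where they do the work, as an engineer would, in place of code of your own. Each camera call takes 0.05 s, during which the arm holds its last target. There are 200 camera calls.

## Task

Prepare the grey control unit for servicing: first pull the plug-in card with the yellow puller straight up out of the slot in the closed lid, lower it into the white pan and let go of it there only once it is down near the pan's floor. Then take the lid by its bow handle, lift it without letting it drop, and hold it open at 60 degrees so that a colleague can reach in with both hands: nothing props the lid and it falls shut by itself, so finish while still holding it. Leave the other things on the bench alone.

Things in the scene. Friction and masses are not known exactly. Their poses are not given: they have to be found in the camera images.
- control_unit: Grey-blue sheet-metal control unit fixed to the bench, 190 mm deep (x), 240 mm wide (y), 92 mm high with its lid shut. Origin: centre of its underside; x points from the front panel (switch, fuse holders; towards the robot) to the hinge at the back, y to its left, z up. It stands left or right on the bench, the white pan on the other side, turned up to 0.2 rad.
- unit_slot (a point): Centre of the slot in the shut lid (level with the lid's top), at x +30, y -20, z 92 mm in the unit's frame; fixed to the unit. The slot runs along the unit's y, 106 mm long, 8 mm wide; below it grooved guides hold the card upright with 1 mm play. The card goes 54 mm deep into it.
- unit_hinge (a point): Middle of the lid's hinge line, at the back of the unit, at x = +98, y = 0, z = 72 mm in the unit's frame; the hinge line runs along the unit's y. Its axes are the unit's.
- lid_handle (a point): Middle of the round bar of the black bow handle on the lid's front skirt: bar 10 mm thick, 98 mm long along the unit's y, standing 36 mm clear in front of the lid, 80 mm above the bench when shut. Moves with the lid on a circle about the hinge: lid shut, it lies 232 mm in front of the hinge and 8 mm above it.
- lid (a joint): Opening angle of the lid in rad: 0 shut, 1.047 = 60 degrees, stop at 1.40. Lid with handle 0.35 to 0.6 kg, free hinge without spring or stay: let go at any angle it falls shut. With the card in its slot the lid catches on the card and wrenches it in its guides, so the card has to come out first.
- card: Green plug-in circuit card, 3 mm thick (x), 100 mm wide (y), 80 mm high (z) with the puller, about 0.09 kg. Origin: middle of its lower (contact) edge; z points up to the puller, x across its faces. At the start it stands in the slot, its lower edge 38 mm above the bench, its y along the unit's y.
- card_grip (a point): Centre of the card's yellow puller bar along its top edge: 10 mm thick (card's x), 64 mm wide (y), 18 mm high (z); 71 mm above the card's lower edge. With the card plugged in, the bar's underside stands 8 mm above the lid and its centre 109 mm above the bench.
- pan: White shallow pan, loose, 173 mm (x) by 243 mm (y), rim 36 mm high, floor 2 mm thick. Origin: centre of its underside. It is empty; the card fits in flat.
- hammer: Bystander: claw hammer lying at the right of the bench.
- tape_measure: Bystander: yellow tape measure at the left.
- wrench: Bystander: combination wrench lying at the left.
- pliers_red: Bystander: red-handled pliers lying at the left.
- jar: Bystander: glass jar with a green cap at the back.
- bearing: Bystander: ball bearing lying at the front left.

How it is judged:
By the outcome, as a careful person would: the job done as asked, in the order asked, and still so for the second after the job is handed in, while the arm keeps its last pose, push and grip.
It also fails if it takes over 64 s, if anything falls off the work surface, if the arm or the gripper's body presses on something with over 40 N, if the wrist force passes 120 N, or if a joint passes its speed limit or range.

## Working session

There is one attempt and no reset: what is moved stays moved. The work goes in short steps, Python scripts to look and compute and a shell command to move; the robot and the scene stay as the last step left them, time stands still between calls to the robot, and variables do not carry over. Pictures are saved under pics/ and viewed, at most 10 in all, crops included, and the job is handed in when it is done.

```bash
ls; mkdir -p pics
python3 - <<'E'
from rig import bot
import cv2,pickle
s=bot.get_state();print(s)
d={}
for n in("scene","side","wrist"):
    d[n]=bot.snapshot(n)
    cv2.imwrite(f"pics/a_{n}.png",d[n]["frame"][:,:,::-1])
    print(n,{k:v.tolist() if hasattr(v,'tolist') else v for k,v in d[n].items() if k!="frame"})
pickle.dump((s,d),open("a.pkl","wb"))
E
```

```text
drive.py
pics
rig.py
{'t': 0.0, 'q': array([-1.27817541e-01,  4.87192114e-02,  9.75760892e-02,  1.62196533e+00,
        3.51702404e-05,  1.44302675e+00]), 'qd': array([-0.00081639, -0.00071148, -0.00138965, -0.00096955,  0.00031572,
       -0.00120953]), 'joint_efforts': array([ 2.96208136e-04, -3.38780022e+01,  3.20016932e+01,  2.03766406e-02,
       -2.11149008e-04,  6.20949692e-06]), 'tcp_pos': array([5.24398194e-01, 6.67041911e-05, 2.30122633e-01]), 'tcp_rot': array([-9.25724545e-04,  7.07123280e-01,  7.07089337e-01, -6.92694195e-04]), 'force': array([ 0.87374357,  0.53781013, -0.02674957]), 'ft_torque': array([-0.0176844 ,  0.00482007, -0.03898452]), 'finger_force': 0.0, 'width': 0.0852130542609263}
scene {'K': [[364.00133658039306, 0.0, 314.5922115489931], [0.0, 364.00133658039306, 201.0183427958036], [0.0, 0.0, 1.0]], 'distortion': [0.009665271346893722, 0.0, 0.0, 0.0, 0.0], 'R': [[-0.7848235420528612, -0.6196688259584494, -0.007909107084732633], [-0.4099367856771813, 0.5286801949940535, -0.7432691862102924], [0.4647621322658091, -0.5800929214844175, -0.6689457099461897]], 't'
[... 306 characters left out ...]
031434957], [-0.34275065182669856, 0.2222348587243338, -0.9127615560704497], [0.7978657536790857, -0.4440436661674805, -0.4077198322900756]], 't': [0.31236879935180717, 0.29063982952407663, 1.4632892049927833]}
wrist {'K': [[339.06562040638426, 0.0, 321.853124380313], [0.0, 339.06562040638426, 189.33221280709085], [0.0, 0.0, 1.0]], 'distortion': [-0.021125929870633428, 0.0, 0.0, 0.0, 0.0], 'T_tool_cam': [[-0.0003025935137732434, -0.9651884438200626, -0.261555302667276, 0.06640669692625104], [0.9999999227839987, -0.0003576414265767035, 0.000162863765791106, -0.0003892686247976007], [-0.00025073723623318206, -0.2615552331895024, 0.9651884775120471, -0.14217460398479984], [0.0, 0.0, 0.0, 1.0]]}
```

View pics/a_scene.png

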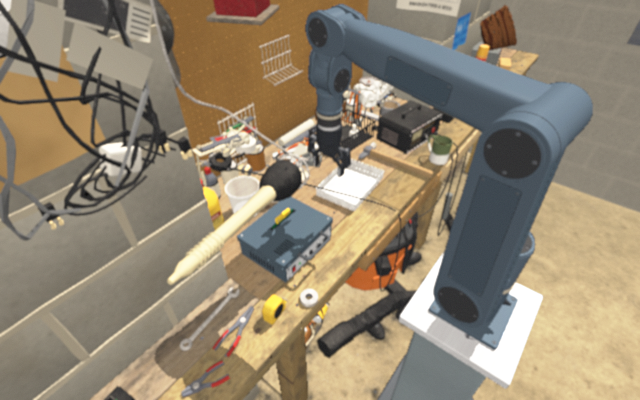

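View pics/a_side.png

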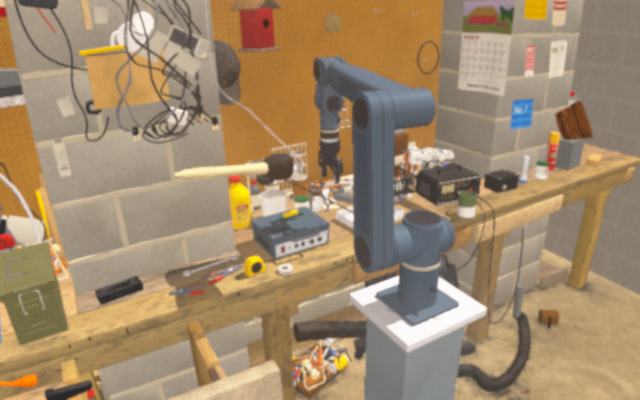

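The scene view shows the unit at about (287,240) with the yellow puller at (283,215), and the pan at (350,185). The side view shows the puller at (291,213). A mallet-like pole crosses the view, with its head at (285,180) in the scene view and (280,165) in the side view, so I'll triangulate it.

```bash
cat > h.py <<'E'
import numpy as np,cv2
from scipy.spatial.transform import Rotation as Ro
def ray(sn,uv,st=None):
    p=cv2.undistortPoints(np.array([[uv]],float),sn["K"],np.array(sn["distortion"]))[0,0]
    d=np.array([p[0],p[1],1.])
    if "R" in sn and st is None:
        R=np.array(sn["R"]);return -R.T@np.array(sn["t"]),R.T@d/np.linalg.norm(d)
    T=np.array(sn["T_tool_cam"]);q=st["tcp_rot"]
    Rt=Ro.from_quat([q[1],q[2],q[3],q[0]]).as_matrix()
    d=Rt@T[:3,:3]@d
    return st["tcp_pos"]+Rt@T[:3,3],d/np.linalg.norm(d)
def onz(r,z): return r[0]+r[1]*(z-r[0][2])/r[1][2]
def tri(rs):
    A=np.zeros((3,3));b=np.zeros(3)
    for o,d in rs:
        P=np.eye(3)-np.outer(d,d);A+=P;b+=P@o
    X=np.linalg.solve(A,b)
    return X,[float(np.linalg.norm((np.eye(3)-np.outer(d,d))@(X-o))) for o,d in rs]
E
python3 - <<'E'
from h import *;import pickle
s,d=pickle.load(open("a.pkl","rb"))
for a,b in(((286,181),(280,166)),((180,275),(185,173)),((283,215),(291,213))):
    print(tri([ray(d["scene"],a),ray(d["side"],b)]))
A=cv2.resize(d["scene"]["frame"][150:320,210:410],(800,680))[:600]
cv2.imwrite("pics/b.png",A[:,:,::-1])
E
```

```text
(array([0.49916019, 0.215363  , 0.34924086]), [0.001317669794589169, 0.0013176697945889233])
(array([0.41155871, 0.57379642, 0.4186661 ]), [0.00628501150204017, 0.006285011502040166])
(array([0.60182713, 0.13494245, 0.10759393]), [0.00034458904635432643, 0.00034458904635445713])
```

View pics/a_wrist.png

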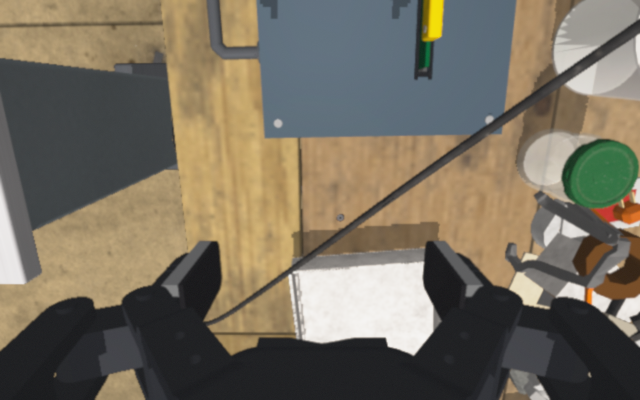

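View pics/b.png

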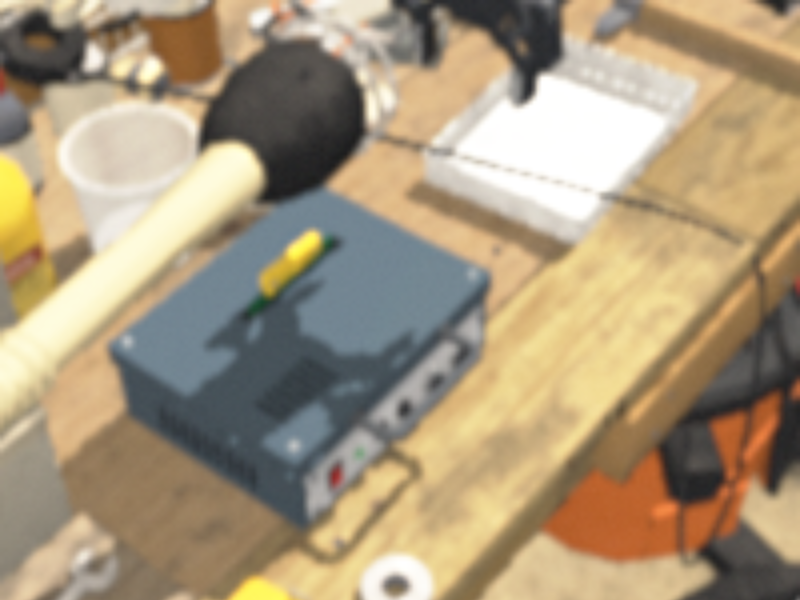

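The wrist view shows the puller at (432,18) and the slot's right end at (424,75). It also shows the handle corner at (215,52), the unit's right edge along row 135, and the pan at (295–440, 255+). A black cable crosses the view from (640,20) to (210,320). The crop confirms the unit, the handle bow below the front panel, and the cable passing over the pan. Next: how high are the cable and the mallet?

Run:
```python
from h import *;import pickle
s,d=pickle.load(open("a.pkl","rb"))
a=ray(d["wrist"],(640,20),s);b=ray(d["wrist"],(210,320),s)
n=np.cross(a[1],b[1])
for uv in((305,182),(330,187),(360,196),(385,204),(394,207),(400,222)):
    o,v=ray(d["scene"],uv); t=n@(a[0]-o)/(n@v); print(uv,(o+t*v).round(3))
# wall check: where would mallet head rays hit bench
print(onz(ray(d["scene"],(286,181)),0), onz(ray(d["side"],(280,166)),0))
X=np.array([.499,.215,.349])
q=s["tcp_rot"];Rt=Ro.from_quat([q[1],q[2],q[3],q[0]]).as_matrix()
T=d["wrist"]["T_tool_cam"];print("head in wristcam",T[:3,:3].T@(Rt.T@(X-s["tcp_pos"])-T[:3,3]))
for w in("scene","side"):
  h=cv2.cvtColor(d[w]["frame"],cv2.COLOR_RGB2HSV)
  m=cv2.inRange(h,(22,150,120),(35,255,255))
  n_,_,st,c=cv2.connectedComponentsWithStats(m)
  print(w,[(st[i].tolist(),c[i].round(1).tolist()) for i in range(1,n_) if st[i,4]>15])
```

```text
(305, 182) [0.591 0.033 0.185]
(330, 187) [ 0.531 -0.024  0.157]
(360, 196) [ 0.459 -0.103  0.101]
(385, 204) [ 0.395 -0.175  0.047]
(394, 207) [ 0.371 -0.203  0.026]
(400, 222) [ 0.36  -0.265 -0.094]
[ 8.05188341e-01 -9.83494230e-02  1.11022302e-16] [ 1.44349299 -0.2113561   0.        ]
head in wristcam [-0.02534201 -0.14951105 -0.01625094]
scene [([203, 187, 16, 27, 237], [211.1, 200.0]), ([276, 209, 14, 15, 81], [282.2, 215.7]), ([215, 217, 8, 11, 18], [219.2, 222.2]), ([263, 295, 23, 29, 320], [271.3, 307.4]), ([318, 305, 9, 13, 49], [322.7, 311.2])]
side [([525, 0, 21, 19, 349], [535.4, 8.5]), ([80, 45, 44, 10, 171], [100.1, 49.7]), ([230, 183, 21, 45, 637], [239.7, 204.5]), ([36, 190, 13, 42, 148], [41.7, 207.7]), ([283, 210, 15, 8, 72], [290.1, 213.4]), ([245, 256, 21, 20, 197], [253.3, 264.3]), ([334, 355, 14, 14, 116], [340.8, 362.1])]
```

The cable and mallet could be solid, so I'll keep clear of both. I'll go up and turn the tool half round, so the wrist camera looks toward the unit and the mallet.

```bash
python3 drive.py '{"motion":[[0, 0, -0.055, -0.186], [0, 0, -0.11, -0.372], [0, 0, -0.165, -0.558], [0, 0, -0.22, -0.744], [0, 0, -0.27, -0.93]]}' && python3 drive.py '{"motion":[[0, 0, 0, -0.186], [0, 0, 0, -0.372], [0, 0, 0, -0.558], [0, 0, 0, -0.744], [0, 0, 0, -0.93]]}' && python3 drive.py '{"motion":[[0, 0, 0, -0.186], [0, 0, 0, -0.372], [0, 0, 0, -0.558], [0, 0, 0, -0.744], [0, 0, 0, -0.93]]}' && python3 drive.py '{"motion":[[0, 0, 0, -0.186], [0, 0, 0, -0.352], [0, 0, 0, -0.352], [0, 0, 0, -0.352]]}'
python3 - <<'E'
from rig import bot
import cv2,pickle
s=bot.get_state();print(s["q"],s["tcp_pos"],s["tcp_rot"])
d={"wrist":bot.snapshot("wrist")}
cv2.imwrite("pics/c_wrist.png",d["wrist"]["frame"][:,:,::-1])
pickle.dump((s,d),open("c.pkl","wb"))
E
```

```text
t: 0.78
tcp_pos: [0.5252, -0.0001, 0.4964]
tcp_rot: [0.002, 0.327, 0.945, 0.0]
force: [1.2, -0.3, 1.3]
width: 0.0855
finger_force: 0.0
t: 1.4
tcp_pos: [0.5259, -0.0002, 0.4936]
tcp_rot: [-0.0, -0.132, 0.991, 0.0]
force: [-0.7, -0.2, -0.3]
width: 0.0855
finger_force: 0.0
t: 2.02
tcp_pos: [0.5259, -0.0002, 0.4936]
tcp_rot: [-0.0, -0.563, 0.827, 0.0]
force: [0.1, 0.4, -0.0]
width: 0.0852
finger_force: 0.0
t: 2.52
tcp_pos: [0.5258, -0.0001, 0.4938]
tcp_rot: [0.0, -0.696, 0.718, -0.0]
force: [0.2, 0.3, -0.5]
width: 0.0855
finger_force: 0.0
[-1.27871730e-01  3.93631437e-01  1.08871717e+00  2.26567685e+00
  6.63590518e-05 -1.66670735e+00] [ 5.25814852e-01 -1.33941605e-04  4.93783907e-01] [ 8.99318519e-05 -6.95717158e-01  7.18315825e-01 -5.95044051e-05]
```

View pics/c_wrist.png

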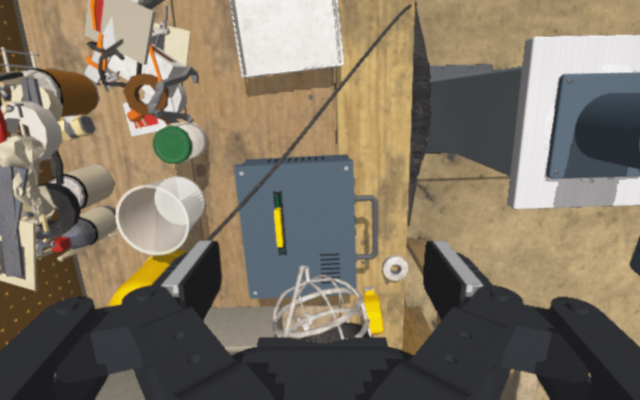

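This view shows the unit with corners near (237,163), (352,157) and (250,298). The puller runs along (275–282, 208–248), the slot is at (275–287, 192–255), and the handle bar is at (375, 197–258). The pan's near edge goes from (240,77) to (343,65), and the cable runs from (410,5) to (212,238). A white wire-cage object is at (320,305). Next I'll triangulate all of these.

Run:
```python
from h import *;import pickle
s,d=pickle.load(open("a.pkl","rb"));s2,d2=pickle.load(open("c.pkl","rb"))
W=d["wrist"];W2=d2["wrist"]
q=s2["tcp_rot"];Rt=Ro.from_quat([q[1],q[2],q[3],q[0]]).as_matrix();T=W2["T_tool_cam"]
for X in([.499,.215,.349],[.4116,.574,.419]):
    c=T[:3,:3].T@(Rt.T@(np.array(X)-s2["tcp_pos"])-T[:3,3]);p=W2["K"]@(c/c[2]);print("mallet in c",c.round(3),p[:2].round())
a=ray(W2,(410,5),s2);b=ray(W2,(212,238),s2);n=np.cross(a[1],b[1])
print("cable:")
for uv in((640,20),(500,120),(360,220),(290,270),(210,320)):
    o,v=ray(W,uv,s);t=n@(a[0]-o)/(n@v);print(uv,(o+t*v).round(3))
# puller by colour
f=W2["frame"];h=cv2.cvtColor(f,cv2.COLOR_RGB2HSV);m=cv2.inRange(h,(20,140,120),(38,255,255));m[:180]=0;m[265:]=0
cs=max(cv2.findContours(m,0,2)[0],key=cv2.contourArea);r=cv2.minAreaRect(cs);print(r)
pc=r[0]
P,e=tri([ray(W2,pc,s2),ray(d["scene"],(282.2,215.7)),ray(d["side"],(290.1,213.4))]);print("puller",P.round(4),e)
bx=cv2.boxPoints(r);print(np.array([onz(ray(W2,x,s2),.118) for x in bx]).round(4))
# lid mask
m=cv2.inRange(h,(98,40,60),(115,160,160));m[:140]=0;m[320:]=0
m[:,:200]=0;m[:,380:]=0
cs=max(cv2.findContours(m,0,2)[0],key=cv2.contourArea);cv2.approxPolyDP(cs,6,True)
ap=cv2.approxPolyDP(cs,6,True)[:,0];print("lid",ap.tolist());print(np.array([onz(ray(W2,x,s2),.092) for x in ap]).round(3).tolist())
for nm,uv,z in(("slotA",(278,192),.092),("slotB",(283,255),.092),("bar0",(375,197),.08),("bar1",(376,258),.08),("pan0",(240,77),.036),("pan1",(343,65),.036),("panUL",(231,0),.036),("ball",(395,268),0)):
    print(nm,onz(ray(W2,uv,s2),z).round(4))
cr=cv2.resize(f[140:320,200:400],(800,720));cr=cr[:600];cv2.imwrite("pics/d.png",cr[:,:,::-1])
```

```text
mallet in c [0.033 0.195 0.35 ] [354. 378.]
mallet in c [0.132 0.557 0.376] [441. 691.]
cable:
(640, 20) [0.667 0.101 0.209]
(500, 120) [0.623 0.055 0.181]
(360, 220) [ 0.552 -0.021  0.137]
(290, 270) [ 0.496 -0.08   0.103]
(210, 320) [ 0.388 -0.194  0.019]
((162.33706665039062, 259.4606628417969), (11.842602729797363, 39.725181579589844), 77.00537872314453)
puller [0.6896 0.1286 0.1045] [0.11167912349514372, 0.07113975599049563, 0.04306964485946932]
[[0.836  0.1853 0.118 ]
 [0.7677 0.1707 0.118 ]
 [0.7663 0.192  0.118 ]
 [0.8353 0.2069 0.118 ]]
lid [[346, 156], [286, 158], [240, 209], [251, 296], [278, 296], [293, 285], [300, 264], [310, 266], [311, 277], [326, 272], [354, 286]]
[[0.487, 0.027, 0.092], [0.585, 0.027, 0.092], [0.668, 0.112, 0.092], [0.664, 0.279, 0.092], [0.615, 0.281, 0.092], [0.586, 0.259, 0.092], [0.571, 0.217, 0.092], [0.554, 0.222, 0.092], [0.553, 0.244, 0.092], [0.526, 0.235, 0.092], [0.476, 0.264, 0.092]]
slotA [0.6015 0.084  0.092 ]
slotB [0.6004 0.1991 0.092 ]
bar0 [0.438  0.1015 0.08  ]
bar1 [0.4351 0.2162 0.08  ]
pan0 [ 0.6606 -0.1039  0.036 ]
pan1 [ 0.4865 -0.1172  0.036 ]
panUL [ 0.6643 -0.2222  0.036 ]
ball [0.3826 0.2811 0.    ]
```

View pics/d.png

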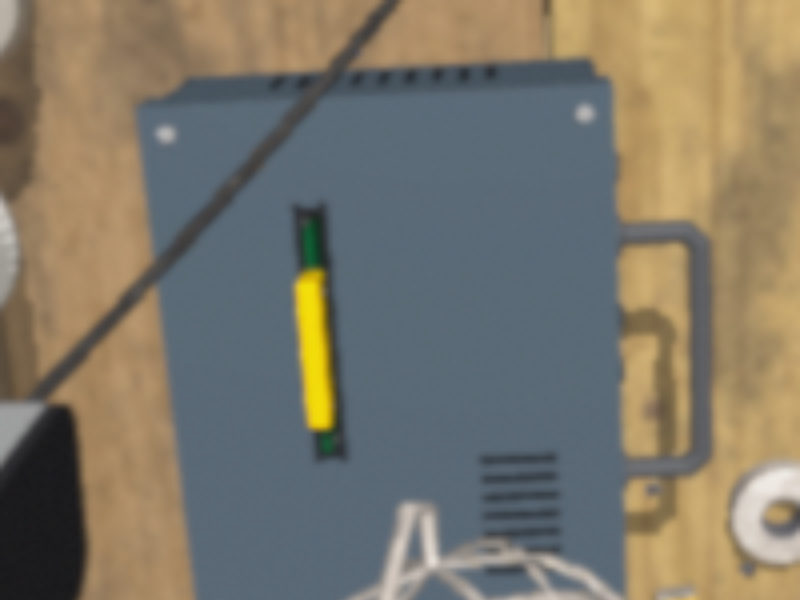

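The crop shows the slot from about (277,192) to (283,254), the puller centred at (279,227.5), and the handle bar at (376, 199–256). The black thing with the white wire cage is probably a work lamp reaching over the unit. Next step is to locate it and fit the unit's pose.

Run:
```python
from h import *;import pickle
s,d=pickle.load(open("a.pkl","rb"));s2,d2=pickle.load(open("c.pkl","rb"))
W=d["wrist"];W2=d2["wrist"]
for w in("scene","side"):print(w,"cam",ray(d[w],(320,200))[0].round(3))
print("puller",[x for x in tri([ray(W2,(278.75,227.5),s2),ray(d["scene"],(282.2,215.7)),ray(d["side"],(290.1,213.4))])])
for nm,z,uvs in(("slot",.092,((277.5,191.75),(283.25,254.5))),("pull",.118,((277,208),(280.5,247))),("bar",.08,((376,199),(377,256))),("lidR",.092,((235,165.7),(352.5,160))),("lidF",.092,((352.5,160),(355.5,290)))):
    p=[onz(ray(W2,u,s2),z) for u in uvs];v=p[1]-p[0];print(nm,p[0][:2].round(4),p[1][:2].round(4),"mid",((p[0]+p[1])/2)[:2].round(4),"ang",np.arctan2(v[1],v[0]).round(3),"len",np.linalg.norm(v).round(4))
    # same with wrist a where visible
A=ray(W,(264.5,136),s);B=ray(W,(501,133),s);print("lidR from a",onz(A,.092).round(4),onz(B,.092).round(4))
print("slot right end",tri([ray(W,(424,77),s),ray(W2,(277.5,192),s2)]))
print("bar corner",tri([ray(W,(213,48),s),ray(W2,(376,199),s2)]))
print("screws",tri([ray(W,(278,123),s),ray(W2,(200+585/4,140+113/4),s2)]),tri([ray(W,(490,120),s),ray(W2,(200+165/4,140+133/4),s2)]))
print("cage?",tri([ray(d["scene"],(305,172)),ray(W2,(320,300),s2)]))
a=cv2.resize(d["scene"]["frame"][140:215,230:330],(800,600));b=cv2.resize(d["side"]["frame"][130:220,230:350],(800,600))
o=np.hstack([cv2.resize(a,(400,300)),cv2.resize(b,(400,300))]);o=np.vstack([o,cv2.resize(W2["frame"][240:400,160:590],(800,298))])
cv2.imwrite("pics/e.png",o[:,:,::-1])
```

```text
scene cam [-0.009  0.733  0.931]
side cam [-0.913  0.856  0.87 ]
puller [array([0.60130918, 0.1398914 , 0.10804805]), [0.0011652534188490867, 0.00017299400020506976, 0.0010441664595037918]]
slot [0.6023 0.0835] [0.5999 0.1981] mid [0.6011 0.1408] ang 1.592 len 0.1146
pull [0.6011 0.1035] [0.5999 0.1717] mid [0.6005 0.1376] ang 1.589 len 0.0683
bar [0.4362 0.1051] [0.4333 0.2123] mid [0.4348 0.1587] ang 1.598 len 0.1072
lidR [0.6689 0.0372] [0.4769 0.034 ] mid [0.5729 0.0356] ang -3.125 len 0.192
lidF [0.4769 0.034 ] [0.4734 0.2727] mid [0.4752 0.1533] ang 1.585 len 0.2388
lidR from a [0.4766 0.036  0.092 ] [0.6714 0.0387 0.092 ]
slot right end (array([0.60130062, 0.08161236, 0.10139836]), [0.00039054079226753097, 0.00039054079226759087])
bar corner (array([0.43601275, 0.10537732, 0.0798092 ]), [0.0002464216610643671, 0.0002464216610642953])
screws (array([0.48785698, 0.04677358, 0.09408503]), [0.00045997505820049347, 0.0004599750582003687]) (array([0.6589255 , 0.04934746, 0.09586082]), [9.313059356424077e-05, 9.313059356417235e-05])
cage? (array([0.52104259, 0.1311334 , 0.32369821]), [0.01270349052098469, 0.012703490520984548])
```

View pics/e.png

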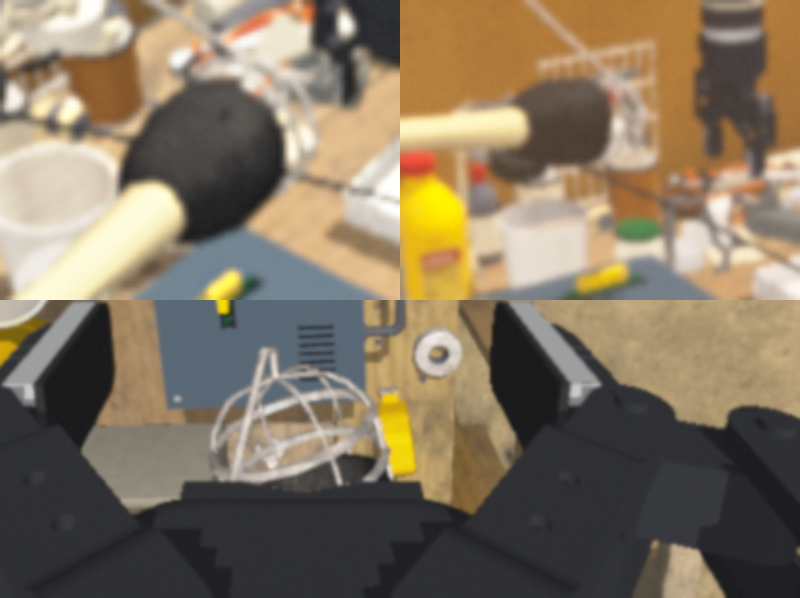

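It's a work lamp with a wire cage, at roughly x .476–.578, y > .12, z .29–.39. The cable runs just beyond the unit's right rear. Unit centre is about (.571,.159) with yaw about .018, and the puller is at (.601,.139,.109). I'll move over the puller high up, then go down in stages and check the force as I go.

```bash
python3 drive.py '{"motion":[[-0.05, -0.025, 0, -0.02], [-0.1, -0.05, 0, -0.04], [-0.141, -0.071, 0, -0.05], [-0.141, -0.071, 0, -0.05], [-0.141, -0.071, 0, -0.05]]}' .06 && python3 drive.py '{"motion":[[0, 0, 0.04, 0], [0, 0, 0.08, 0], [0, 0, 0.12, 0], [0, 0, 0.16, 0], [0, 0, 0.16, 0]]}'
python3 - <<'E'
from rig import bot
import cv2,pickle
s=bot.get_state();print(s["q"],s["tcp_pos"],s["tcp_rot"])
d={"wrist":bot.snapshot("wrist")}
cv2.imwrite("pics/f_wrist.png",d["wrist"]["frame"][:,:,::-1])
pickle.dump((s,d),open("f.pkl","wb"))
E
```

```text
t: 3.2
tcp_pos: [0.5831, 0.1343, 0.4689]
tcp_rot: [-0.011, 0.714, -0.7, 0.008]
force: [0.0, -0.6, 0.1]
width: 0.06
finger_force: 0.0
t: 3.82
tcp_pos: [0.5845, 0.1336, 0.3037]
tcp_rot: [-0.007, 0.713, -0.701, 0.005]
force: [-0.4, 0.2, 0.1]
width: 0.0601
finger_force: 0.0
[ 1.12199097e-01  2.65897701e-01  4.89750107e-01  1.77728427e+00
  1.32292083e-03 -1.47658346e+00] [0.58452232 0.13360253 0.30371466] [-0.00715603  0.71341417 -0.70068852  0.00496064]
```

View pics/f_wrist.png

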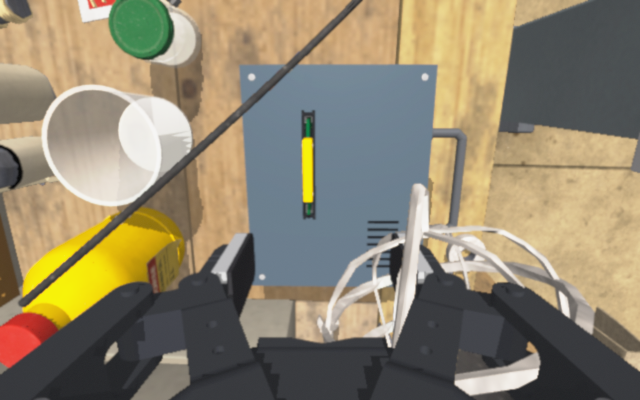

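The view shows the puller at (308,170), the slot from (308,111) to (308,217), and the bar at (461, 130–225). The right finger already overlaps the lamp cage in the picture and the force reads zero, so nothing is touching. Next I'll refine the puller's position from this view.

Run:
```python
from h import *;import pickle
s,d=pickle.load(open("a.pkl","rb"));s2,d2=pickle.load(open("c.pkl","rb"));s3,d3=pickle.load(open("f.pkl","rb"));W=d3["wrist"]
f=W["frame"];h=cv2.cvtColor(f,cv2.COLOR_RGB2HSV);m=cv2.inRange(h,(20,140,120),(38,255,255));m[:100]=0;m[230:]=0;m[:,:280]=0;m[:,340:]=0
r=cv2.minAreaRect(max(cv2.findContours(m,0,2)[0],key=cv2.contourArea));print(r)
print("puller",tri([ray(W,r[0],s3),ray(d2["wrist"],(278.75,227.5),s2),ray(d["scene"],(282.2,215.7)),ray(d["side"],(290.1,213.4))]),onz(ray(W,r[0],s3),.118))
for nm,z,uvs in(("slot",.092,((308,111),(308.5,217))),("bar",.08,((460,134),(453,225))),("lidR",.092,((240,65),(436,66)))):
    p=[onz(ray(W,u,s3),z) for u in uvs];v=p[1]-p[0];print(nm,p[0][:2].round(4),p[1][:2].round(4),"mid",((p[0]+p[1])/2)[:2].round(4),"ang",np.arctan2(v[1],v[0]).round(3))
print("bar corner",tri([ray(W,(462,132),s3),ray(d2["wrist"],(376,197),s2)]))
q=s3["tcp_rot"];R=Ro.from_quat([q[1],q[2],q[3],q[0]]).as_matrix();print(R.round(4))
for y in(.018,.022):
  pass
print("delta to puller in tool", (R.T@(np.array([.601,.139,.097])-s3["tcp_pos"])).round(4))
```

```text
((307.3257141113281, 169.50405883789062), (65.14517974853516, 10.811030387878418), 88.66777801513672)
puller (array([0.60172869, 0.13972618, 0.10779817]), [0.0005789649311362166, 0.0012347961360806336, 0.00033013218728864533, 0.001050106133398896]) [0.60170434 0.13739781 0.118     ]
slot [0.6029 0.0821] [0.6016 0.1967] mid [0.6022 0.1394] ang 1.583
bar [0.4411 0.1033] [0.4362 0.2069] mid [0.4387 0.1551] ang 1.618
lidR [0.6707 0.0387] [0.4774 0.0363] mid [0.574  0.0375] ang -3.13
bar corner (array([0.43606878, 0.1025021 , 0.07397812]), [0.0010947091805449853, 0.0010947091805449177])
[[ 0.018  -0.9997  0.0171]
 [-0.9998 -0.018   0.0033]
 [-0.003  -0.0172 -0.9998]]
delta to puller in tool [-0.0045 -0.013   0.207 ]
```

```bash
cat > st.py <<'E'
from h import *;from rig import bot;import sys
s=bot.get_state();q=s["tcp_rot"];R=Ro.from_quat([q[1],q[2],q[3],q[0]]).as_matrix()
print(s["tcp_pos"].round(4),R.round(3).tolist(),"F",s["force"].round(1))
if len(sys.argv)>3: print("delta",(R.T@(np.array(list(map(float,sys.argv[1:4])))-s["tcp_pos"])).round(4))
E
python3 drive.py '{"motion":[[0, 0, 0.04, 0], [0, 0, 0.08, 0], [0, 0, 0.08, 0], [0, 0, 0.08, 0]]}' && python3 st.py .6015 .139 .097
```

```text
t: 4.38
tcp_pos: [0.5922, 0.1357, 0.2336]
tcp_rot: [-0.014, 0.714, -0.7, 0.011]
force: [-0.2, 0.2, 0.5]
width: 0.0599
finger_force: 0.0
[0.5922 0.1357 0.2336] [[0.02, -0.999, 0.035], [-1.0, -0.02, 0.006], [-0.005, -0.035, -0.999]] F [-0.2  0.2  0.5]
delta [-0.0025 -0.0045  0.1369]
```

```bash
python3 drive.py '{"motion":[[0, 0, 0, 0], [0, 0, 0, 0]]}' >/dev/null; python3 st.py .6015 .139 .097;python3 drive.py '{"motion":[[0, 0, 0.03, 0], [0, 0, 0.03, 0]]}' >/dev/null; python3 st.py .6015 .139 .097; python3 -c "
from rig import bot;print(bot.get_state()['q'])"
python3 drive.py '{"motion":[[-0.0025, -0.010, 0.03, 0], [-0.0025, -0.010, 0.06, 0], [-0.0025, -0.010, 0.06, 0], [-0.0025, -0.010, 0.06, 0]]}' .04; python3 st.py .6015 .139 .097
```

```text
t: 5.38
tcp_pos: [0.6034, 0.139, 0.1413]
tcp_rot: [-0.012, 0.714, -0.7, 0.009]
force: [0.6, 0.7, 0.4]
width: 0.0399
finger_force: 0.0
[0.6034 0.139  0.1413] [[0.02, -0.999, 0.03], [-1.0, -0.02, 0.005], [-0.004, -0.031, -1.0]] F [0.6 0.7 0.4]
delta [0.0001 0.0032 0.0442]
```

```bash
python3 drive.py '{"motion":[[0, 0.003, 0.025, 0], [0, 0.003, 0.044, 0], [0, 0.003, 0.044, 0], [0, 0.003, 0.044, 0]]}'; python3 st.py .6015 .139 .097
```

```text
t: 5.88
tcp_pos: [0.6014, 0.1391, 0.0962]
tcp_rot: [-0.012, 0.714, -0.7, 0.009]
force: [-0.6, 0.3, 1.2]
width: 0.0398
finger_force: 0.0
[0.6014 0.1391 0.0962] [[0.02, -0.999, 0.029], [-1.0, -0.02, 0.005], [-0.004, -0.03, -1.0]] F [-0.6  0.3  1.2]
delta [ 0.0001 -0.0002 -0.0008]
```

```bash
python3 drive.py '{"motion":[[0, 0, -0.001, 0], [0, 0, -0.001, 0], [0, 0, -0.001, 0], [0, 0, -0.001, 0]]}' 0 50; python3 st.py; python3 drive.py '{"motion":[[0, 0, -0.006, 0], [0, 0, -0.012, 0], [0, 0, -0.02, 0], [0, -0.001, -0.03, 0]]}'; python3 st.py
```

```text
t: 6.38
tcp_pos: [0.6016, 0.1392, 0.0977]
tcp_rot: [-0.013, 0.714, -0.7, 0.009]
force: [-1.4, -0.6, 5.4]
width: 0.0088
finger_force: 51.4
[0.6016 0.1392 0.0977] [[0.02, -0.999, 0.031], [-1.0, -0.02, 0.005], [-0.005, -0.031, -1.0]] F [-1.4 -0.6  5.4]
t: 6.88
tcp_pos: [0.6003, 0.1389, 0.1264]
tcp_rot: [-0.011, 0.714, -0.7, 0.008]
force: [0.4, -0.2, -1.0]
width: 0.0091
finger_force: 50.5
[0.6003 0.1389 0.1264] [[0.02, -0.999, 0.027], [-1.0, -0.02, 0.005], [-0.004, -0.027, -1.0]] F [ 0.4 -0.2 -1. ]
```

```bash
python3 drive.py '{"motion":[[0, -0.0012, -0.03, 0], [0, -0.002, -0.06, 0], [0, -0.003, -0.1, 0], [0, -0.004, -0.15, 0], [0, -0.006, -0.2, 0]]}'; python3 st.py .59 -.20 .33
python3 - <<'E'
from h import *;from rig import bot
import pickle
d=bot.snapshot("scene");f=d["frame"]
h=cv2.cvtColor(f,cv2.COLOR_RGB2HSV)
cv2.imwrite("pics/g.png",cv2.resize(f[80:300,200:420],(600,600))[:,:,::-1])
pickle.dump(d,open("g.pkl","wb"))
s2,d2=pickle.load(open("c.pkl","rb"))
E
```

```text
t: 7.5
tcp_pos: [0.5999, 0.1381, 0.3283]
tcp_rot: [-0.011, 0.714, -0.7, 0.008]
force: [0.9, -0.6, -0.1]
width: 0.0089
finger_force: 50.5
[0.5999 0.1381 0.3283] [[0.021, -0.999, 0.027], [-1.0, -0.021, 0.005], [-0.004, -0.027, -1.0]] F [ 0.9 -0.6 -0.1]
delta [ 0.3378  0.0169 -0.0037]
```

View pics/g.png

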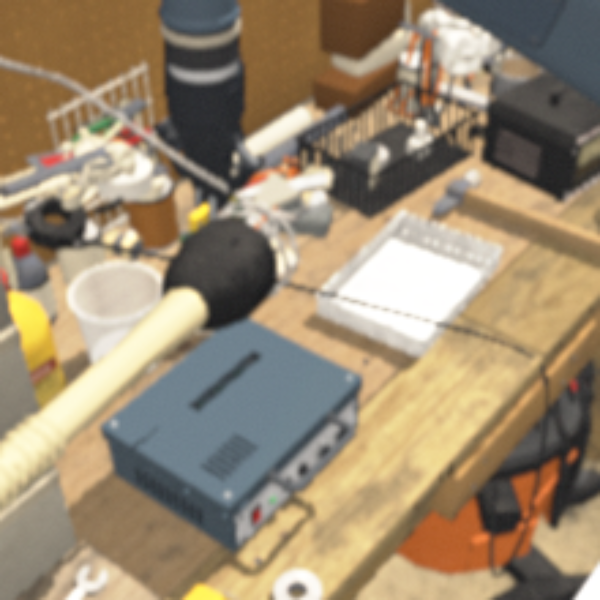

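The card is out: the slot is empty and the card hangs below the gripper. The pan's rim corners in this crop are at about (320,297), (402,212), (503,258) and (420,350).

```bash
python3 - <<'E'
from h import *;import pickle
d=pickle.load(open("g.pkl","rb"))
p=np.array([onz(ray(d,(200+u/2.727,80+v/2.727)),.036)[:2] for u,v in((320,297),(402,212),(503,258),(420,350))]);print(p.round(3),p.mean(0))
E
python3 drive.py '{"motion":[[0.06, 0.003, 0, -0.02], [0.12, 0.006, 0, -0.04], [0.18, 0.009, 0, -0.056], [0.24, 0.012, 0, -0.056], [0.3, 0.015, 0, -0.056]]}'; python3 drive.py '{"motion":[[0.03, 0.001, 0, 0], [0.068, 0.002, 0, 0], [0.068, 0.002, 0, 0], [0.068, 0.002, 0, 0]]}'; python3 st.py .583 -.232 .09
```

```text
[[ 0.647 -0.103]
 [ 0.672 -0.343]
 [ 0.49  -0.337]
 [ 0.476 -0.099]] [ 0.57136476 -0.22044029]
t: 8.18
tcp_pos: [0.5914, -0.1635, 0.325]
tcp_rot: [-0.011, 0.734, -0.679, 0.008]
force: [0.6, -0.1, -1.9]
width: 0.0091
finger_force: 50.5
t: 8.68
tcp_pos: [0.5952, -0.2295, 0.3244]
tcp_rot: [-0.012, 0.734, -0.68, 0.008]
force: [0.0, 0.2, -1.9]
width: 0.0088
finger_force: 50.5
[ 0.5952 -0.2295  0.3244] [[0.076, -0.997, 0.027], [-0.997, -0.076, 0.006], [-0.004, -0.028, -1.0]] F [ 0.   0.2 -1.9]
delta [0.0025 0.0188 0.234 ]
```

```bash
python3 drive.py '{"motion":[[-0.002, 0.01, 0.05, 0], [-0.002, 0.023, 0.1, 0], [-0.002, 0.023, 0.15, 0], [-0.002, 0.023, 0.19, 0], [-0.002, 0.023, 0.215, 0]]}'; python3 drive.py '{"motion":[[0, 0, 0, 0], [0, 0, 0, 0]]}'>/dev/null;python3 st.py .578 -.227 .065
python3 - <<'E'
from h import *;from rig import bot
a=bot.snapshot("scene")["frame"][130:250,290:410];b=bot.snapshot("wrist")["frame"]
o=np.hstack([cv2.resize(a,(400,400)),cv2.resize(b,(400,400))]);cv2.imwrite("pics/i.png",o[:,:,::-1])
E
```

```text
t: 9.3
tcp_pos: [0.5772, -0.2261, 0.1063]
tcp_rot: [-0.011, 0.734, -0.679, 0.007]
force: [0.9, 0.3, -0.5]
width: 0.0089
finger_force: 50.5
[ 0.5794 -0.2283  0.1106] [[0.078, -0.997, 0.03], [-0.997, -0.078, 0.004], [-0.002, -0.03, -1.0]] F [ 0.7  0.1 -0.5]
delta [-0.0013  0.0027  0.0455]
```

View pics/i.png

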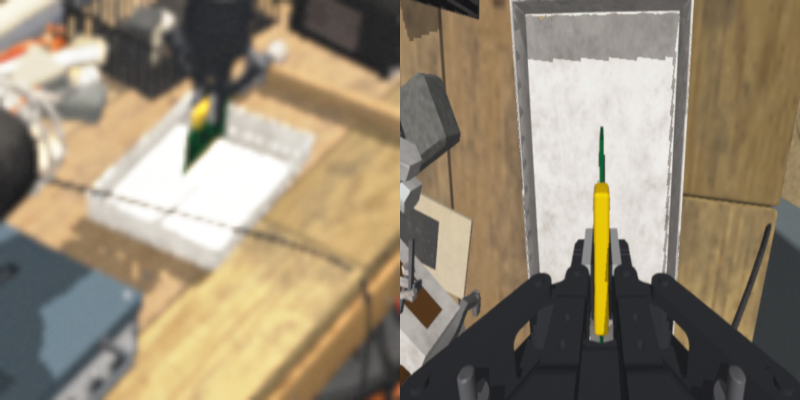

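The card hangs upright and well centred over the pan. Lowering it now.

```bash
python3 drive.py '{"motion":[[0, 0.001, 0.02, 0], [0, 0.001, 0.04, 0], [0, 0.001, 0.044, 0], [0, 0.001, 0.044, 0], [0, 0.001, 0.044, 0]]}';python3 st.py
```

```text
t: 10.28
tcp_pos: [0.5798, -0.2292, 0.0665]
tcp_rot: [-0.012, 0.734, -0.68, 0.01]
force: [-0.3, -0.7, -0.3]
width: 0.0089
finger_force: 50.6
[ 0.5798 -0.2292  0.0665] [[0.076, -0.997, 0.031], [-0.997, -0.076, 0.004], [-0.001, -0.031, -1.0]] F [-0.3 -0.7 -0.3]
```

```bash
python3 drive.py '{"motion":[[0, 0, 0.002, 0], [0, 0, 0.004, 0], [0, 0, 0.004, 0], [0, 0, 0.004, 0]]}'
```

```text
t: 10.78
tcp_pos: [0.5795, -0.229, 0.0617]
tcp_rot: [-0.012, 0.733, -0.68, 0.009]
force: [-0.5, -1.0, 3.9]
width: 0.0089
finger_force: 51.1
```

Contact with the floor shows at 3.9 N, so I'll release here.

```bash
python3 drive.py '{"motion":[[0, 0, 0, 0], [0, 0, 0, 0], [0, 0, 0, 0]]}' .03; python3 drive.py '{"motion":[[0, 0, 0, 0], [0, 0, 0, 0], [0, 0, 0, 0], [0, 0, 0, 0]]}' .085; python3 drive.py '{"motion":[[0, 0, -0.03, 0], [0, 0, -0.07, 0], [0, 0, -0.12, 0], [0, 0, -0.18, 0], [0, 0, -0.24, 0]]}'
python3 - <<'E'
from h import *;from rig import bot
a=bot.snapshot("scene")["frame"][130:250,290:410];b=bot.snapshot("wrist")["frame"]
o=np.hstack([cv2.resize(a,(400,400)),cv2.resize(b,(400,400))]);cv2.imwrite("pics/j.png",o[:,:,::-1])
E
python3 st.py
```

```text
t: 11.15
tcp_pos: [0.5787, -0.2285, 0.0603]
tcp_rot: [-0.011, 0.734, -0.68, 0.008]
force: [0.8, -0.4, -0.4]
width: 0.0297
finger_force: 0.0
t: 11.65
tcp_pos: [0.579, -0.2287, 0.0608]
tcp_rot: [-0.011, 0.734, -0.68, 0.009]
force: [-0.3, 0.0, 0.0]
width: 0.0853
finger_force: 0.0
t: 12.28
tcp_pos: [0.5719, -0.2297, 0.3026]
tcp_rot: [-0.011, 0.734, -0.68, 0.009]
force: [0.9, -0.4, 1.0]
width: 0.0849
finger_force: 0.0
[ 0.5745 -0.2312  0.3107] [[0.076, -0.996, 0.042], [-0.997, -0.076, -0.003], [0.006, -0.042, -0.999]] F [0.8 0.1 1.5]
```

View pics/j.png

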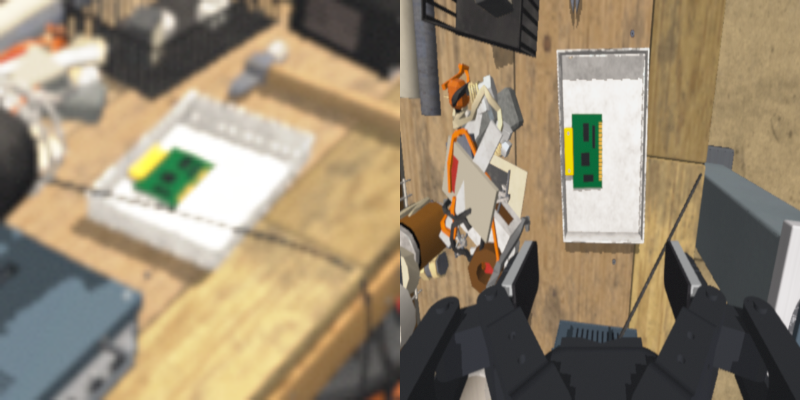

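The card lies flat in the pan. I've now viewed 11 pictures, one over the limit of 10, so I'll work from numbers only from here. Moving over to the handle bar, at about (.437,.156,.08), to grip it at y ≈ .14.

```bash
python3 drive.py '{"motion":[[-0.055, 0.016, -0.001, 0.01], [-0.11, 0.032, -0.002, 0.02], [-0.165, 0.048, -0.003, 0.03], [-0.22, 0.064, -0.004, 0.04], [-0.27, 0.078, -0.005, 0.058]]}' .045; python3 drive.py '{"motion":[[-0.055, 0.016, 0, 0], [-0.11, 0.032, 0, 0], [-0.11, 0.032, 0, 0], [-0.11, 0.032, 0, 0]]}'; python3 st.py .437 .14 .2
python3 - <<'E'
from h import *;from rig import bot;import pickle
s=bot.get_state();pickle.dump((s,bot.snapshot("wrist")),open("k.pkl","wb"))
E
```

```text
t: 13.0
tcp_pos: [0.4727, 0.0351, 0.3039]
tcp_rot: [-0.012, 0.713, -0.701, 0.008]
force: [1.4, 0.3, 0.0]
width: 0.0448
finger_force: 0.0
t: 13.5
tcp_pos: [0.4397, 0.1427, 0.3035]
tcp_rot: [-0.011, 0.714, -0.7, 0.009]
force: [0.0, -1.1, 0.7]
width: 0.0448
finger_force: 0.0
[0.4397 0.1427 0.3035] [[0.019, -0.999, 0.028], [-1.0, -0.019, 0.004], [-0.004, -0.028, -1.0]] F [ 0.  -1.1  0.7]
delta [0.003  0.0057 0.1034]
```

```bash
python3 drive.py '{"motion":[[0.001, 0.002, 0.04, 0], [0.003, 0.006, 0.09, 0], [0.003, 0.008, 0.14, 0], [0.003, 0.008, 0.14, 0], [0.003, 0.008, 0.14, 0]]}'; python3 st.py .437 .14 .066
python3 - <<'E'
from h import *;from rig import bot;import pickle
s,W=pickle.load(open("k.pkl","rb"))
s1=bot.get_state();W1=bot.snapshot("wrist");pickle.dump((s1,W1),open("l.pkl","wb"))
def proj(W,s,X):
    q=s["tcp_rot"];Rt=Ro.from_quat([q[1],q[2],q[3],q[0]]).as_matrix();T=W["T_tool_cam"]
    c=T[:3,:3].T@(Rt.T@(np.array(X)-s["tcp_pos"])-T[:3,3])
    return cv2.projectPoints(c.reshape(1,1,3),np.zeros(3),np.zeros(3),W["K"],np.array(W["distortion"]))[0][0,0]
for w,st in((W,s),(W1,s1)):
  for y in(.115,.125,.135,.145):
    u,v=proj(w,st,(.4375,y,.08));r=int(round(v));u0=int(u)
    if 0<=r<400:
        l=w["frame"][r,max(u0-40,0):u0+41].astype(int)
        print(y,round(u,1),r,"R-B:",(l[:,0]-l[:,2])[::2].tolist())
E
```

```text
t: 14.18
tcp_pos: [0.4374, 0.1396, 0.1658]
tcp_rot: [-0.013, 0.713, -0.701, 0.009]
force: [0.2, 0.2, 0.8]
width: 0.0451
finger_force: 0.0
[0.4374 0.1396 0.1658] [[0.017, -0.999, 0.031], [-1.0, -0.016, 0.005], [-0.005, -0.031, -0.999]] F [0.2 0.2 0.8]
delta [0.0001 0.0035 0.0997]
0.115 330.0 134 R-B: [-33, -33, -27, -5, 4, -2, -5, 45, 92, 95, 97, 98, 96, 96, 97, 97, 97, 71, -1, -5, -6, 0, 75, 92, 90, 91, 85, 75, 72, 72, 70, 68, 69, 67, 66, 68, 72, 73, 72, 69, 69]
0.125 329.8 143 R-B: [-34, -33, -31, -18, -1, 8, 57, 75, 96, 96, 97, 94, 96, 95, 95, 94, 93, 88, 27, -6, -6, -6, 26, 83, 84, 85, 85, 81, 79, 78, 75, 73, 68, 65, 66, 69, 71, 70, 67, 69, 78]
0.135 329.6 152 R-B: [-34, -34, -32, -21, -2, 5, 39, 56, 85, 97, 97, 100, 99, 95, 95, 95, 96, 95, 30, -6, -6, -6, 23, 79, 82, 82, 77, 71, 71, 72, 73, 73, 69, 67, 70, 74, 80, 83, 84, 82, 84]
0.145 329.4 161 R-B: [-34, -35, -35, -25, -3, -3, -2, -2, 44, 87, 92, 95, 97, 97, 95, 95, 92, 85, 26, -6, -6, -6, 38, 88, 88, 78, 72, 68, 71, 74, 72, 71, 69, 69, 75, 80, 86, 85, 86, 90, 91]
0.115 325.7 160 R-B: [-6, 21, 94, 99, 98, 98, 100, 99, 100, 99, 98, 96, 95, 94, 93, 92, 61, -7, -6, -6, -6, -7, -5, 47, 89, 90, 90, 88, 87, 88, 90, 91, 87, 84, 81, 82, 82, 80, 77, 74, 75]
0.125 325.4 174 R-B: [43, 61, 64, 75, 97, 98, 99, 100, 100, 97, 92, 90, 90, 92, 94, 93, 70, -5, -5, -7, -7, -7, -5, 38, 85, 86, 86, 86, 86, 85, 84, 82, 83, 82, 82, 81, 82, 79, 76, 74, 75]
0.135 325.2 188 R-B: [27, 48, 59, 82, 91, 91, 93, 95, 96, 95, 94, 91, 88, 87, 89, 91, 62, -6, -6, -6, -8, -7, -7, 45, 88, 87, 85, 84, 82, 82, 78, 76, 79, 82, 80, 80, 78, 80, 79, 79, 83]
0.145 324.9 202 R-B: [-1, 3, 5, 22, 44, 50, 54, 58, 63, 66, 69, 71, 72, 71, 71, 70, 63, 8, -6, -7, -7, -8, -7, 14, 90, 92, 90, 88, 87, 86, 84, 85, 84, 82, 82, 83, 83, 82, 83, 83, 84]
```

The bar sits at the expected column from both heights, which confirms x .4375 and z .08. Going down to it.

```bash
python3 drive.py '{"motion":[[0, 0.001, 0.03, 0], [0, 0.002, 0.06, 0], [0, 0.003, 0.085, 0], [0, 0.0035, 0.1, 0], [0, 0.0035, 0.1, 0]]}' .038; python3 st.py .4375 .14 .066
```

```text
t: 14.85
tcp_pos: [0.4361, 0.1408, 0.0647]
tcp_rot: [-0.012, 0.713, -0.701, 0.009]
force: [0.1, -0.2, 0.4]
width: 0.038
finger_force: 0.0
[0.4361 0.1408 0.0647] [[0.018, -0.999, 0.03], [-1.0, -0.018, 0.005], [-0.005, -0.03, -1.0]] F [ 0.1 -0.2  0.4]
delta [ 0.0009 -0.0014 -0.0013]
```

```bash
python3 drive.py '{"motion":[[0, -0.0014, 0, 0], [0, -0.0014, 0, 0], [0, -0.0014, 0, 0], [0, -0.0014, 0, 0]]}' 0 50; python3 st.py
python3 - <<'E'
# arc displacements of bar (world dx, dz) from shut, radius vector (-232,8)mm, tool axes with tilt .03
import numpy as np
for t in np.arange(6,67,6):
    a=np.radians(t);x=-232*np.cos(a)+8*np.sin(a);z=232*np.sin(a)+8*np.cos(a)
    dx,dz=x+232,z-8
    R=np.array([[.018,-.9995,.03],[-1,-.018,.005],[-.005,-.03,-.9995]])
    u=np.array([np.cos(.018)*dx,np.sin(.018)*dx,dz]);print(t,(R.T@u).round(1))
E
```

```text
t: 15.35
tcp_pos: [0.4389, 0.1411, 0.0656]
tcp_rot: [-0.014, 0.713, -0.701, 0.01]
force: [3.9, 1.1, 4.5]
width: 0.008
finger_force: 49.2
[0.4389 0.1411 0.0656] [[0.018, -0.999, 0.034], [-1.0, -0.018, 0.005], [-0.005, -0.034, -0.999]] F [3.9 1.1 4.5]
6 [ -0.1  -2.8 -24.1]
12 [ -0.2  -8.2 -47.8]
18 [ -0.4 -16.  -70.8]
24 [ -0.5 -26.1 -92.9]
30 [  -0.6  -38.5 -113.8]
36 [  -0.7  -53.  -133.3]
42 [  -0.8  -69.5 -151.2]
48 [  -0.8  -87.8 -167.2]
54 [  -0.9 -107.6 -181.2]
60 [  -1.  -128.8 -193.1]
66 [  -1.  -151.1 -202.7]
```

```bash
python3 drive.py '{"motion":[[0, -0.0006, -0.008, 0], [0, -0.0015, -0.016, 0], [0, -0.0028, -0.0241, 0], [0, -0.005, -0.036, 0], [0, -0.0082, -0.0478, 0]]}'; python3 st.py
```

```text
t: 15.98
tcp_pos: [0.4448, 0.1411, 0.1111]
tcp_rot: [-0.013, 0.713, -0.701, 0.009]
force: [8.5, 2.1, -5.1]
width: 0.0081
finger_force: 48.8
[0.4448 0.1411 0.1111] [[0.018, -0.999, 0.031], [-1.0, -0.018, 0.006], [-0.005, -0.031, -1.0]] F [ 8.5  2.1 -5.1]
```

```bash
python3 drive.py '{"motion":[[0, -0.0042, -0.0116, 0], [0, -0.0084, -0.023, 0], [0, -0.0133, -0.0342, 0], [0, -0.0187, -0.0451, 0], [0, -0.0312, -0.066, 0]]}'; python3 st.py
```

```text
t: 16.6
tcp_pos: [0.4702, 0.1415, 0.1761]
tcp_rot: [-0.009, 0.714, -0.7, 0.005]
force: [2.0, 1.8, -5.3]
width: 0.0079
finger_force: 48.8
[0.4702 0.1415 0.1761] [[0.019, -1.0, 0.021], [-1.0, -0.019, 0.006], [-0.006, -0.021, -1.0]] F [ 2.   1.8 -5.3]
```

```bash
python3 drive.py '{"motion":[[0, -0.007, -0.010, 0], [0, -0.0145, -0.0195, 0], [0, -0.0225, -0.0288, 0], [0, -0.031, -0.0374, 0], [0, -0.0493, -0.0534, 0]]}'; python3 st.py
```

```text
t: 17.23
tcp_pos: [0.5159, 0.1423, 0.2335]
tcp_rot: [-0.009, 0.714, -0.7, 0.005]
force: [-10.4, 2.7, 8.9]
width: 0.0077
finger_force: 50.1
[0.5159 0.1423 0.2335] [[0.02, -1.0, 0.019], [-1.0, -0.02, 0.006], [-0.006, -0.019, -1.0]] F [-10.4   2.7   8.9]
```

```bash
python3 drive.py '{"motion":[[0, 0, 0, 0], [0, 0, 0, 0]]}'
python3 - <<'E'
from rig import bot;print(bot.get_state()["ft_torque"])
E
```

```text
t: 17.48
tcp_pos: [0.5177, 0.1424, 0.2351]
tcp_rot: [-0.011, 0.714, -0.7, 0.006]
force: [-8.9, 3.5, 6.7]
width: 0.0076
finger_force: 50.6
[0.62959416 1.96575983 0.04448881]
```

```bash
python3 drive.py '{"motion":[[0, -0.009, -0.008, 0], [0, -0.0188, -0.0152, 0], [0, -0.029, -0.0215, 0], [0, -0.04, -0.0275, 0], [0, -0.04, -0.0275, 0]]}'; python3 drive.py '{"motion":[[0, 0, 0, 0], [0, 0, 0, 0]]}'
python3 - <<'E'
import numpy as np
from rig import bot
s=bot.get_state();p=s["tcp_pos"];dx=(p[0]-.4389)*1000;dz=(p[2]-.0656)*1000
x,z=-232+dx,8+dz;print(np.hypot(x,z),np.degrees(np.arctan2(z,-x))-2,s["force"],s["ft_torque"],s["q"])
E
```

```text
t: 18.1
tcp_pos: [0.5587, 0.1432, 0.2649]
tcp_rot: [-0.012, 0.714, -0.7, 0.008]
force: [-6.3, 3.2, 7.6]
width: 0.008
finger_force: 50.2
t: 18.35
tcp_pos: [0.558, 0.1431, 0.2645]
tcp_rot: [-0.012, 0.714, -0.7, 0.008]
force: [-6.0, 3.7, 7.3]
width: 0.0077
finger_force: 50.2
235.71932213439595 59.39132660761383 [-5.95763927  3.68889903  7.28632458] [ 0.64232463  1.43729644 -0.00974018] [ 0.13298908  0.16258936  0.28927723  1.66903502  0.00305877 -1.45710172]
```

The bar's x of about .558, against a hinge x of .670 and radius .232, gives a lid angle of about 59°. I'll nudge it 1° further and confirm it holds steady.

```bash
python3 drive.py '{"motion":[[0, -0.002, -0.001, 0], [0, -0.0038, -0.002, 0], [0, -0.0038, -0.002, 0], [0, -0.0038, -0.002, 0]]}' - 60; python3 drive.py '{"motion":[[0, 0, 0, 0], [0, 0, 0, 0], [0, 0, 0, 0], [0, 0, 0, 0], [0, 0, 0, 0]]}'; python3 drive.py '{"motion":[[0, 0, 0, 0], [0, 0, 0, 0], [0, 0, 0, 0], [0, 0, 0, 0], [0, 0, 0, 0]]}'
python3 - <<'E'
from h import *;from rig import bot;import pickle
s=bot.get_state();p=s["tcp_pos"];c=(232-(p[0]-.4389)*1000)/232.1;print("angle from x",np.degrees(np.arccos(c))-2)
W=bot.snapshot("wrist");q=s["tcp_rot"];Rt=Ro.from_quat([q[1],q[2],q[3],q[0]]).as_matrix();T=W["T_tool_cam"]
# lid's right front top corner & bow's right end for several angles, projected; then colour rows there
a0=.018;h0=np.array([.670,.160,.072]);ca,sa=np.cos(a0),np.sin(a0)
for th in(50,55,60,65):
    t=np.radians(th);o=[]
    for x,y,z in((-.193,-.120,.020),(-.193,0-.09,.020),(-.232,-.04,.008)):
        X=x*np.cos(t)+z*np.sin(t);Z=-x*np.sin(t)+z*np.cos(t)
        P=h0+np.array([ca*X-sa*y,sa*X+ca*y,Z])
        cc=T[:3,:3].T@(Rt.T@(P-p)-T[:3,3]);o.append(cv2.projectPoints(cc.reshape(1,1,3),np.zeros(3),np.zeros(3),W["K"],np.array(W["distortion"]))[0][0,0].round().tolist())
    print(th,o)
f=W["frame"].astype(int)
for r in(30,60,90,120,150):print(r,[tuple(f[r,c]) and "".join(("b" if v[2]-v[0]>15 else "k" if v.sum()<200 else "w" if v[0]-v[2]>30 else ".") for v in f[r,150:500:4])][0])
E
```

```text
t: 18.85
tcp_pos: [0.5615, 0.1432, 0.2665]
tcp_rot: [-0.012, 0.714, -0.7, 0.007]
force: [-6.8, 3.0, 7.3]
width: 0.0072
finger_force: 59.3
t: 19.48
tcp_pos: [0.5615, 0.1432, 0.2665]
tcp_rot: [-0.012, 0.714, -0.7, 0.007]
force: [-6.2, 3.1, 6.7]
width: 0.0074
finger_force: 59.3
t: 20.1
tcp_pos: [0.5615, 0.1432, 0.2665]
tcp_rot: [-0.012, 0.714, -0.7, 0.007]
force: [-6.3, 2.1, 7.9]
width: 0.0071
finger_force: 59.3
angle from x 59.88282185396984
50 [[323.0, 11.0], [323.0, 78.0], [395.0, 188.0]]
55 [[291.0, 7.0], [292.0, 77.0], [362.0, 195.0]]
60 [[253.0, 3.0], [256.0, 76.0], [321.0, 202.0]]
65 [[212.0, -1.0], [217.0, 75.0], [273.0, 208.0]]Traceback (most recent call last):
  File "<stdin>", line 14, in <module>
IndexError: only integers, slices (`:`), ellipsis (`...`), numpy.newaxis (`None`) and integer or boolean arrays are valid indices
```

Run:
```python
from rig import bot
f=bot.snapshot("wrist")["frame"].astype(int)
for r in(40,76,110,130):print(r,"".join(("b" if v[2]-v[0]>15 else "k" if v.sum()<200 else "w" if v[0]-v[2]>30 else ".") for v in f[r,150:400:2]))
```

```text
40 .........wwwwwwwwwwwwwwwww.bbbbbbbbbbbbbbbbbbbbbbbbbbbbbbbbbbbbbbbbbbbbbbbb.wwwwwwwwwwwwwwwwwwwwwwwwwwwwwwwwwwwwwwwwwwwwwwwww
76 ww..www..wwwwwwwwwwww.bbbbb.....kkkbbbbbbbbbbbbbbbbbbbbbbbbbbbbbbbbbbbbbbbbbbbbbbbbbbbbbbbbbbbbbbbbbbbbbbbbbbbbbbbbbbb...bbbb
110 .....ww......kkwwwwwwww.bbbbkk.bbbbbbbbbbbbbbbbbbbbbbbbbbbbbbbbbbbbbbbbbbbbbbbbbbbbbbbbbbbbbbbbbbbbbbbbbbbbbbbbbbbbbb...bbbbb
130 .kk....wwwwwwwwwwwwwwwww.bbbbkkbbbbbbbbbbbbbbbbbbbbbbbbbbbbbbbbbbbbbbbbbbbbbbbbbbbbbbbbbbbbbbbbbbbbbbbbbbbbbbbbbbbbbb...bbbbb
```

Run:
```python
from rig import bot
f=bot.snapshot("wrist")["frame"].astype(int).sum(2)//3
for r in(60,76,90):print(r,f[r,190:420:4].tolist())
```

```text
60 [170, 92, 85, 85, 86, 86, 86, 85, 87, 86, 86, 85, 86, 85, 85, 86, 85, 93, 115, 116, 116, 115, 115, 114, 114, 114, 114, 115, 64, 54, 55, 54, 55, 55, 54, 54, 54, 54, 53, 54, 54, 55, 54, 55, 54, 54, 54, 54, 54, 54, 54, 54, 55, 54, 54, 54, 81, 168]
76 [156, 85, 85, 83, 76, 74, 56, 59, 84, 85, 85, 86, 85, 86, 84, 86, 85, 87, 115, 117, 117, 116, 116, 115, 115, 114, 116, 115, 67, 54, 55, 55, 55, 54, 55, 54, 55, 55, 54, 56, 53, 55, 54, 53, 54, 53, 54, 56, 90, 144, 142, 87, 89, 59, 54, 55, 118, 163]
90 [92, 87, 68, 61, 85, 84, 85, 86, 85, 86, 85, 85, 85, 86, 86, 85, 85, 85, 115, 117, 116, 116, 116, 115, 115, 114, 115, 115, 72, 53, 54, 53, 53, 54, 53, 53, 55, 53, 54, 54, 53, 54, 54, 53, 53, 53, 53, 60, 87, 125, 99, 87, 88, 54, 54, 54, 127, 167]
```

The lid's top front edge is at column 260 in the wrist view, against 256 expected at 60°, so the lid is at about 59.5°. The hold is steady, so I'm handing in.

```bash
python3 -c "
from rig import bot
print(bot.close_job())"
```

```text
the job is handed in; nothing more can be done
None
```

The job is handed in: the card lies flat in the white pan and the arm is holding the lid open by its handle at about 59.5–60°, finished at about 20 s of the 64 s allowed. I viewed 11 pictures, one over the limit of 10.

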